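# Open the spice box and show the date label under a jar to the phone's camera

### The arm

A 6-joint arm with a two-finger parallel gripper is mounted at the origin on a cart in front of the work surface, level with it; the furniture and walls round the work are solid. World frame = base frame: x ahead of the robot, y to its left, z up, the work surface at z = 0. Lengths are in m, angles in rad, forces in N, time in s.
With the tool pointing down it reaches from about 0.3 to 0.775 m from the base axis. Payload 14.6 kg.
Tool frame: the origin (TCP) lies on the centre line of the jaws, within the pads' length; the fingertips stand 25 mm ahead of it and the grasp point (between the pads) lies 6 mm ahead of it (manip.tcp_to_tips is the distance from the TCP to the fingertips, in m); z points along the fingers, y is the line along which they close (so a half turn about z gives the same grasp; the last joint's range is limited). The gripper opens to 85 mm and grips with 20 to 120 N. Pads are 22 mm wide; open, the fingers measure 114 mm over their backs; the gripper's body (76 mm by 85 mm) begins 54 mm behind the grasp point. The pads swing forward as they close: fully open they stand 13 mm farther back than shut.
Start: joints at [-1.39, 0.3, 1.521, -0, 1.321, -0.067], TCP at [0.135, -0.533, 0.256] pointing down, gripper open.
Joint ranges: [-3.03, 3.03], [-0.79, 2.21], [0.23, 2.52], [-1.04, 4.18], [0, 3.07], [-2.55, 2.55]. Speed limits (rad/s): [2.22, 2.22, 2.57, 3.14, 3.14, 3.14].

### API

Orientations are given as a rotation vector (axis times angle).
In Python, from station import manip, vision, ticket gives the robot as it stands. The module is installed in compiled form; this text tells all that it offers.
- The arm moves only by the shell command python3 -m pendant 'ROWS' [FORCE]. ROWS is JSON, a list of rows, each a list of 7 numbers: the closure, from -1 (fully open) to 1 (shut), then the shift along the tool's x, y, z in mm, then the turn, a rotation vector about the tool's x, y, z in rad. In form: [[claw, x, y, z, rx, ry, rz], ...]. A call has 1 to 8 rows; each row shifts and turns the commanded pose from where the row before left it, along the tool's axes as they then stand; what a row does not reach is not made up. A row lasts 1/10 s, in which the tool goes at most 50 mm and 8.59 degrees, less where a joint would pass 70% of its speed; a pose out of reach is approached as far as the arm can. A call is refused whole if a number of a shift passes 50 or a number of a turn 0.15, either way. A call with a gripper value outside its range is refused whole. The fingers move at their own pace and stop on an object; FORCE is the grip in N (left out, the last holds). Time passes only in rows, so rows that do not move let the fingers close. It gives the time, the measured TCP pose, the force, the opening and the grip force at its end, in the units of the state.
- manip.sense(): the state, without advancing time (a new reading comes with each control period).
- vision.snapshot(name): name is "scene" or "top" or "wrist"; returns the picture (420x560x3 uint8, blue, green, red); there is no depth.
- vision.camera_params(name): a dict with "fovy" (degrees; the focal length in pixels is half the picture's height over the tangent of half this angle, whatever the lens; pixels are square), "cx", "cy" (the principal point, pixels), "R" (3x3) and "t" (3): a world point X has camera coordinates R X + t. Camera axes: x right, y down, z forward; pixel columns grow to the right and rows downward; lengths in m; the calibration is good to about 2 mm. A picture is of the moment at which its call begins: read the wrist's pose just before it. camera_params takes no time and is no camera call; for the wrist camera it gives the pose at the moment of the call.
- ticket.finish_job(): hands the job in; it is judged then, once.
The state is a dict: "time": time; "qpos": joint angles; "qd": joint speeds; "joint_efforts": joint torques, N m; "ee_pos": TCP position; "eef_rot": TCP orientation; "wrist_force": force on the tool from outside, world axes, zero at the start; "moment": the same for the moment, N m; "opening": finger opening in m; "finger_force": force on a finger pad.
Only numpy, scipy, OpenCV 4.12 (cv2) and the standard library are available. Lean on these libraries where they do the work, as an engineer would, in place of code of your own. Each camera call takes 0.05 s, during which the arm holds its last target. There are 200 camera calls.

### The job

We are checking best-before dates, and the label is under each jar: open the lid of the wooden spice box right back by its knob, lift out the jar with the yellow cap, and hold it up with its underside squarely facing the front camera of the phone on the stand, centred on the camera and about 10 cm from it. Do not touch the phone or its stand, leave the other jars in their wells and the other loose things where they are, and finish while still holding the jar there in the air, with the lid left open.

Things in the scene. Friction and masses are not known exactly. Their poses are not given: they have to be found in the camera images.
- spice_box: Fixed wooden box, 145 (x) x 300 (y) x 118 mm high (rim), walls and floor 7 mm; origin under its centre. A board inside, 16 mm thick, has five 50 mm wells down to the floor, one jar upright in each, in any order: box frame (x, y) mm (-32,-80), (-32,0), (-32,80), (22,-40), (22,40). Fingers that close along the box's y have room at the caps.
- box_lid (a joint): Angle of the lid, 0 shut to 1.9 rad fully open (upright at 1.57); it opens upward about its far (+x) edge. The lid is 145 x 300 x 9 mm; when upright its edge reaches 265 mm over the worktop. The hinge is stiff (about 0.2 N m of friction; some 3 N up at the knob), so the lid stays at whatever angle it is left. It starts shut or slightly ajar.
- box_lid_handle (a point): Grip point in the head of the lid's round brass knob: 115 mm from the hinge edge on the middle line, 35 mm above the lid's top face (44 mm from its lower face). Turns with the lid. The head is 28 mm in diameter, from 22 to 43 mm above the top face, on a thinner stem; held by fingers that close along the hinge line, it can pivot between them.
- box_lid_hinge (a point): Middle of the lid's hinge line, at the far upper edge of the box; the hinge runs along its y. Its axes turn with the lid; with the lid shut they are the box's, and the knob's grip point lies 115 mm toward -x and 44 mm up from here.
- jar_yellow: The jar to show: glass spice jar with yellow cap and a round white date label underneath, 45 mm in diameter, 100 mm tall, cap the top 20 mm, about 0.11 kg, not fragile. Origin: centre of its underside; z runs up its middle to the cap.
- phone_camera (a point): The phone's front camera: small dark dot in the middle of the glass's upper edge. z points straight out of the screen (where it looks), x up along the phone, y across. The phone, 150 x 72 x 9 mm, leans back on its stand, screen 40 degrees from the horizontal, facing the robot's side; the camera is 11.5 mm below the phone's top edge, about 127 mm over the worktop.
- phone_stand: Aluminium stand with the phone in it, fixed to the worktop; 120 x 76 mm foot. Origin: under the middle of the foot; the phone faces its -x. The phone's top end stands about 62 mm behind the origin, 133 mm high.
- jar_white: Spice jar with white cap, 47 mm in diameter, 98 mm tall, in the box. Origin: centre of its underside.
- jar_black: Spice jar with black cap, 40 mm in diameter, 105 mm tall, in the box. Origin: centre of its underside.
- shaker: Salt shaker with grey perforated top, 44 mm in diameter, 90 mm tall, in the box. Origin: centre of its underside.
- bottle_amber: Brown glass bottle with black dropper, 34 mm in diameter, 102 mm tall, in the box. Origin: centre of its underside.
- mug_stone: Loose blue-grey mug, 87 x 123 x 96 mm, standing at the front left; a bystander. Origin: centre of its underside.
- onion: Loose brown onion, 75 mm, at the right; a bystander. Origin: centre of its underside.
- lemon: Loose lemon, 78 x 55 x 56 mm, at the front right; a bystander. Origin: centre of its underside.

How it is judged:
By the outcome, as a careful person would: the job done as asked, in the order asked, and still so for the second after the job is handed in, while the arm keeps its last pose, push and grip.
It also fails if it takes over 61 s, if anything falls off the work surface, if the arm or the gripper's body presses on something with over 40 N, if the wrist force passes 120 N, or if a joint passes its speed limit or range.

## Working session

There is one attempt and no reset: what is moved stays moved. The work goes in short steps, Python scripts to look and compute and a shell command to move; the robot and the scene stay as the last step left them, time stands still between calls to the robot, and variables do not carry over. Pictures are saved under pics/ and viewed, at most 10 in all, crops included, and the job is handed in when it is done.

```bash
mkdir -p pics
python3 - <<'E'
from station import manip, vision
import cv2,numpy as np
s=manip.sense();print(s)
for n in("scene","top"):
    im=vision.snapshot(n);cv2.imwrite(f"pics/{n}0.png",im)
    p=vision.camera_params(n);print(n,p)
E
```

```text
{'time': 0.0, 'qpos': array([-1.38955240e+00,  3.00485234e-01,  1.52159958e+00, -6.15842783e-06,
        1.32072339e+00, -6.65825257e-02]), 'qd': array([-0.00158335,  0.00081372,  0.00054414,  0.00056651,  0.00018538,
        0.00040553]), 'joint_efforts': array([-1.29041353e-03, -5.43501341e+01, -3.61786616e+01, -1.06636144e-04,
        4.10567140e-03,  1.71007161e-05]), 'ee_pos': array([ 0.13487976, -0.53298215,  0.25570572]), 'eef_rot': array([-3.11630051e+00, -3.88141861e-01,  1.18717018e-04]), 'wrist_force': array([ 0.198025  , -0.40314428,  0.03982966]), 'moment': array([0.00560966, 0.02032426, 0.00395881]), 'finger_force': 0.0, 'opening': 0.08527855659372206}
scene {'fovy': 46.406450623543606, 'cx': 286.820538440108, 'cy': 205.42500775319692, 'R': array([[-0.52316603, -0.85186611, -0.02492855],
       [-0.36596837,  0.25098054, -0.89614503],
       [ 0.76965216, -0.45970958, -0.44306054]]), 't': array([0.22884065, 0.30421296, 1.12856002])}
top {'fovy': 46.76552785609983, 'cx': 278.2180409409839, 'cy': 205.24406476331166, 'R': array([[ 0.05343525, -0.99856048, -0.00465267],
       [-0.97653991, -0.05128241, -0.2091409 ],
       [ 0.20860124,  0.01571902, -0.97787445]]), 't': array([-0.0456109 ,  0.5193811 ,  1.43439889])}
```

View pics/scene0.png

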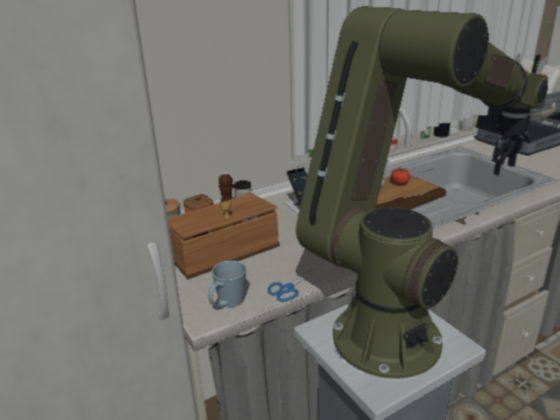

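View pics/top0.png

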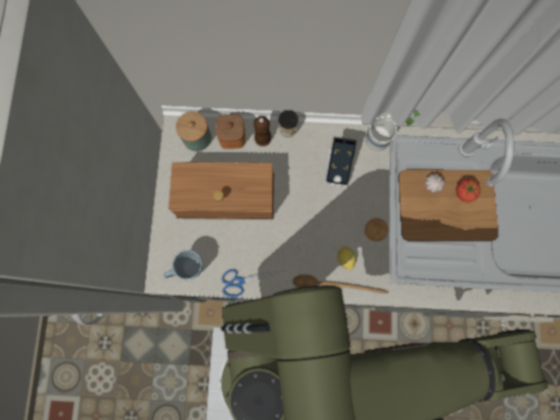

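The scene picture shows the box, lid shut or nearly so, with the mug before it. In the top picture the box spans about (170–273, 162–220), with the knob at about (219,196). The phone is at about (341,161), the onion at (376,230) and the lemon at (347,259). Next I'll enlarge.

Run:
```python
import cv2
im=cv2.imread("pics/top0.png")[140:240,160:370]
a=cv2.resize(im,None,fx=3.8,fy=3.8,interpolation=cv2.INTER_CUBIC)
im=cv2.imread("pics/scene0.png")[160:275,160:320]
cv2.imwrite("pics/c1.png",a)
cv2.imwrite("pics/c2.png",cv2.resize(im,None,fx=5,fy=5,interpolation=cv2.INTER_CUBIC))
```

```text
(no output)
```

View pics/c1.png

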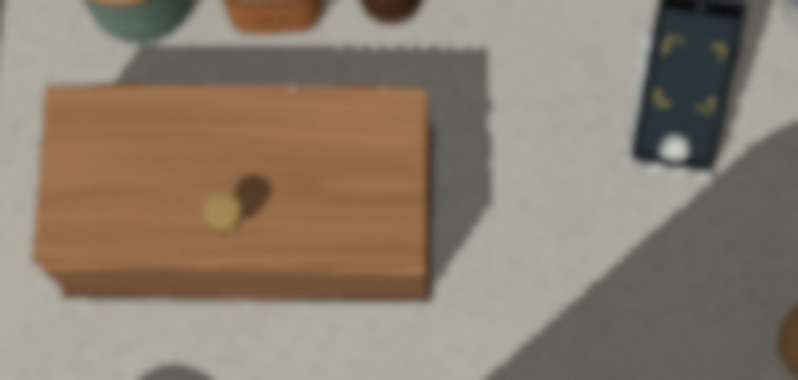

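View pics/c2.png

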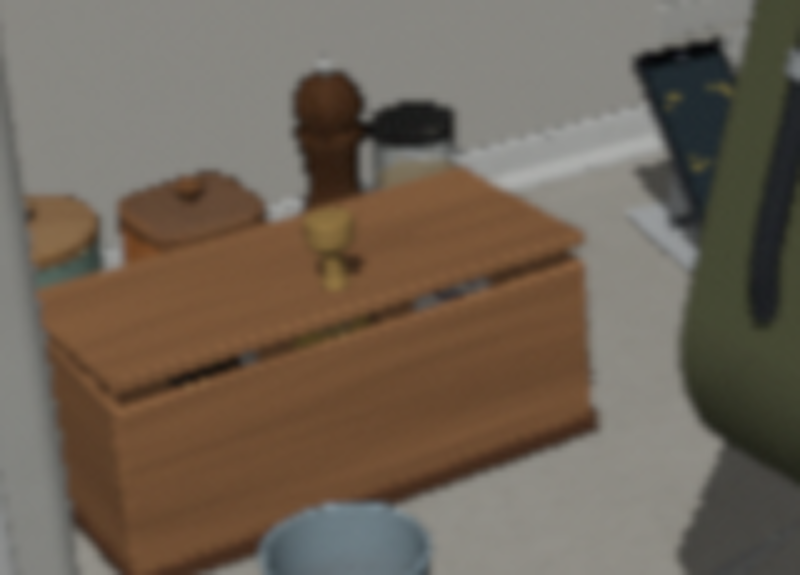

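The top crop shows these pixels:
- Lid corners: (47,88), (428,90), (430,273), (36,262).
- Knob head: (222,211).
- Phone bottom edge: (635,158)–(713,168). Its camera is near (704,8).

The scene crop shows the lid ajar by about 0.1 rad, a yellow cap under the knob region, and the phone's top edge from (638,58) to (720,42).

```bash
cat > h.py <<'E'
import numpy as np
from station import manip, vision
from scipy.spatial.transform import Rotation as Ro
def proj(p,X):
    X=np.atleast_2d(X)@np.array(p["R"]).T+p["t"]; f=210/np.tan(np.radians(p["fovy"]/2))
    return np.c_[p["cx"]+f*X[:,0]/X[:,2],p["cy"]+f*X[:,1]/X[:,2]]
def ray(p,u,z):
    f=210/np.tan(np.radians(p["fovy"]/2)); R=np.array(p["R"]);c=-R.T@p["t"]
    d=R.T@np.array([(u[0]-p["cx"])/f,(u[1]-p["cy"])/f,1]); return c+d*(z-c[2])/d[2]
def world(q,P):
    P=np.atleast_2d(P);c,s=np.cos(q[2]),np.sin(q[2])
    return np.c_[q[0]+c*P[:,0]-s*P[:,1],q[1]+s*P[:,0]+c*P[:,1],P[:,2]]
def lid(a,P): # P in hinge frame (x,y,z from hinge) -> box frame
    P=np.atleast_2d(P);c,s=np.cos(a),np.sin(a)   # opens upward: -x goes up
    return np.c_[.0725+c*P[:,0]+s*P[:,2],P[:,1],.118-s*P[:,0]+c*P[:,2]]
E
python3 - <<'E'
from h import *
from scipy.optimize import least_squares
T=vision.camera_params("top");S=vision.camera_params("scene")
a=lambda L:np.array(L)/3.8+[160,140]-.4
b=lambda L:np.array(L)/5+[160,160]-.4
L3=np.array([[0,.15,.009],[0,-.15,.009],[-.145,-.15,.009],[-.145,.15,.009]])
K=[[-.115,0,.0415]]; K2=[[-.115,0,.042]]
tp=a([[47,88],[428,90],[430,273],[36,262],[222,211]])
sc=b([[460,168],[583,237],[118,390],[330,212]])
rim=np.array([[-.0725,-.15,.118],[-.0725,.15,.118]])
scr=b([[585,262],[122,408]])
def r(q):
    w=world(q,lid(q[3],np.r_[L3,K])); w2=world(q,lid(q[3],np.r_[L3[1:],[[-.115,0,.043]]]))
    return np.r_[proj(T,w)-tp, proj(S,w2)-sc, proj(S,world(q,rim))-scr].ravel()
o=least_squares(r,[.7,.2,0,.1],loss="soft_l1");print("box",o.x,"\n",r(o.x).reshape(-1,2).round(1))
q=o.x;print("knob",world(q,lid(q[3],[[-.115,0,.044]])),"hinge",world(q,[[.0725,0,.118]]))
# phone
ph=lambda d,y:[.062-(d)*np.cos(np.radians(40)),y,.133-d*np.sin(np.radians(40))]
P=[ph(.15,.036),ph(.15,-.036),ph(.0115,0)]
Ps=[ph(0,.036),ph(0,-.036)]
pt=a([[635,158],[713,168],[704,8]]);ps=b([[638,58],[720,42]])
rr=lambda q:np.r_[proj(T,world(q,P))-pt,proj(S,world(q,Ps))-ps].ravel()
o=least_squares(rr,[.75,-.1,0],loss="soft_l1");print("phone",o.x,rr(o.x).reshape(-1,2).round(1),"cam",world(o.x,P)[2])
for n,u in(("onion",(376,230)),("lemon",(347,259)),("mug",(187,265))):print(n,ray(T,u,.04))
E
```

```text
box [0.55431794 0.1510401  0.04795046 0.05856985] 
 [[-0.3 -0.7]
 [ 0.3 -0.8]
 [-0.7 -1.8]
 [-0.7  0.7]
 [ 1.2  1.2]
 [ 0.6 -0.5]
 [ 0.8 -0.6]
 [-0.8 -0.7]
 [ 0.4  4.5]
 [ 0.8 -0.2]
 [-0.7  1.5]]
knob [[0.51463639 0.14913589 0.16865624]] hinge [[0.62673461 0.15451518 0.118     ]]
phone [ 0.65827691 -0.20344644 -0.10047287] [[-1.   0.2]
 [ 1.3  0.9]
 [ 0.1 -0. ]
 [-1.8 -1.2]
 [ 0.1 -1.8]] cam [ 0.71119915 -0.20878165  0.12560794]
onion [ 0.46254075 -0.3208643   0.04      ]
lemon [ 0.36914884 -0.23439156  0.04      ]
mug [0.32545861 0.247486   0.04      ]
```

```bash
python3 -m pendant '[[-1,36,-20,-10,0,0,0],[-1,36,-20,-10,0,0,0],[-1,36,-20,-10,0,0,0],[-1,36,-20,-10,0,0,0],[-1,36,-20,-10,0,0,0],[-1,36,-20,-10,0,0,0],[-1,36,-20,-10,0,0,0],[-1,36,-20,-10,0,0,0]]' 40
python3 -m pendant '[[-1,36,-19,-4,0,0,0],[-1,36,-19,-4,0,0,0],[-1,36,-19,-4,0,0,0],[-1,36,-19,-4,0,0,0],[-1,0,0,0,0,0,0.1],[-1,0,0,0,0,0,0.1],[-1,0,0,0,0,0,0],[-1,0,0,0,0,0,0]]'
cat >> h.py <<'E'
def plan(tgt,R=None,q=None):
    """shift (mm, tool axes) and turn (tool axes) from current pose to target"""
    s=manip.sense();R0=Ro.from_rotvec(s["eef_rot"])
    d=R0.inv().apply(np.array(tgt)-s["ee_pos"])*1000
    w=(R0.inv()*R).as_rotvec() if R is not None else np.zeros(3)
    print("t",s["time"],"pos",s["ee_pos"].round(4),"rv",s["eef_rot"].round(3),"shift",d.round(1),"turn",w.round(3),"F",s["wrist_force"].round(1),"open",round(s["opening"],4),"ff",s["finger_force"]);return d,w
def tool(zdir,yaw): # tool z along zdir, x as near as can be to heading yaw
    z=np.array(zdir)/np.linalg.norm(zdir);x=np.array([np.cos(yaw),np.sin(yaw),0]);x=x-z*(x@z);x/=np.linalg.norm(x)
    return Ro.from_matrix(np.c_[x,np.cross(z,x),z])
E
python3 - <<'E'
from h import *
import cv2
plan([.5,-.2,.35],tool([0,0,-1],.048))
p=vision.camera_params("wrist");im=vision.snapshot("wrist");print(p)
import pickle;pickle.dump(p,open("w1.pkl","wb"))
cv2.imwrite("pics/w1.png",im);print(proj(p,[.711,-.209,.127]))
E
```

```text
time: 0.9
ee_pos: [0.3758, -0.306, 0.3366]
eef_rot: [-3.117, -0.388, 0.0]
wrist_force: [0.3, -1.1, -0.4]
opening: 0.0852
finger_force: 0.0
time: 1.7
ee_pos: [0.4957, -0.1985, 0.3521]
eef_rot: [-3.14, -0.079, 0.001]
wrist_force: [0.2, -0.5, -0.3]
opening: 0.0854
finger_force: 0.0
t 1.7 pos [ 0.4957 -0.1985  0.3521] rv [-3.14e+00 -7.90e-02  1.00e-03] shift [4.2 1.7 2.1] turn [-0.     0.     0.003] F [ 0.2 -0.5 -0.3] open 0.0854 ff 0.0
{'fovy': 67.01421256116265, 'cx': 285.11098518397006, 'cy': 208.08935594263593, 'R': array([[ 5.08129364e-02, -9.98708187e-01,  5.44271116e-05],
       [-9.59995795e-01, -4.88282754e-02,  2.75724271e-01],
       [-2.75365429e-01, -1.40626097e-02, -9.61236768e-01]]), 't': array([-0.22290076,  0.40464132,  0.60421869])}
[[309.19294217 -47.04064318]]
```

View pics/w1.png

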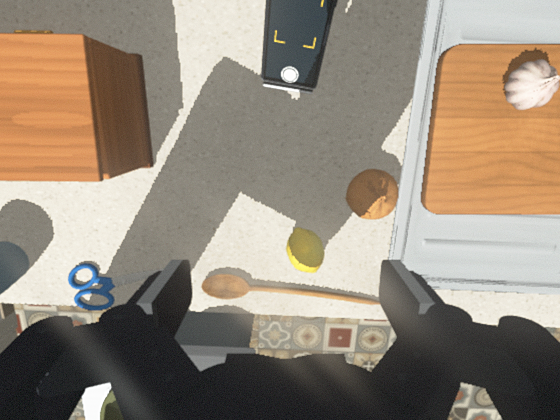

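The wrist picture shows the phone's lower end at (264–316, 78–90), cut off at the top, and the box's right end at about (83,34)–(152,166). I'll tilt forward to see the phone's top.

```bash
python3 -m pendant '[[-1,0,0,0,0,0.14,0],[-1,0,0,0,0,0.14,0],[-1,0,0,0,0,0.14,0],[-1,0,0,0,0,0,0],[-1,0,0,0,0,0,0]]'
python3 - <<'E'
from h import *
import cv2,pickle
p=vision.camera_params("wrist");im=vision.snapshot("wrist")
pickle.dump(p,open("w2.pkl","wb"))
u=proj(p,[.711,-.209,.127])[0];print(u)
x,y=[int(v) for v in u];x0=max(x-70,0);y0=max(y-60,0);print(x0,y0)
cv2.imwrite("pics/w2f.png",im)
cv2.imwrite("pics/w2.png",cv2.resize(im[y0:y0+145,x0:x0+150],None,fx=4,fy=4,interpolation=cv2.INTER_CUBIC))
E
```

```text
time: 2.25
ee_pos: [0.4954, -0.1987, 0.3527]
eef_rot: [-3.063, -0.074, -0.648]
wrist_force: [0.8, -0.0, 0.8]
opening: 0.0854
finger_force: 0.0
[302.44217193  87.52285805]
232 27
```

View pics/w2.png

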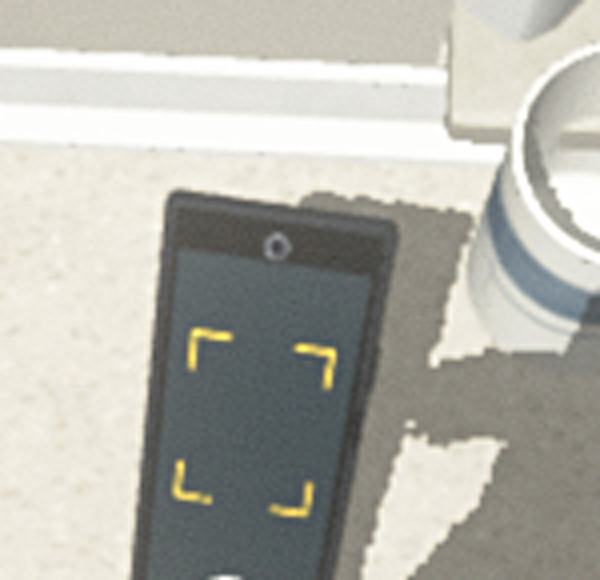

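The lens is at crop (277,246), i.e. pixel (301.1,88.4), within 2 px of the prediction. The phone's top corners are at crop (168,193) and (397,228).

Run:
```python
from h import *
import pickle
p=pickle.load(open("w2.pkl","rb"));p1=pickle.load(open("w1.pkl","rb"))
c=lambda u:(232+u[0]/4-.4,27+u[1]/4-.4)
C=ray(p,c((277,246)),.127);a=ray(p,c((168,193)),.134);b=ray(p,c((397,228)),.134)
print("cam",C,"edge",a,b,"yaw",np.arctan2(*(a-b)[:2])*-1, np.hypot(*(a-b)[:2]))
lo=[ray(p1,u,.038) for u in((264,80),(315,88))];print("low",lo, np.hypot(*(lo[0]-lo[1])[:2]))
m=(a+b)/2-(lo[0]+lo[1])/2;print("yaw axis",np.arctan2(m[1],m[0]),"len",np.hypot(m[0],m[1]),"expect .115")
# box check in w1: predicted corners
q=[.5543,.1510,.04795,.0586]
print(proj(p1,world(q,lid(q[3],[[0,-.15,.009],[-.145,-.15,.009]]))),proj(p1,world(q,[[.0725,-.15,0],[-.0725,-.15,0]])))
plan(world(q,lid(q[3],[[-.115,0,.044]]))[0]+[-.04,0,.1],tool([0,0,-1],.048))
```

```text
cam [ 0.71015971 -0.20710103  0.127     ] edge [ 0.72161543 -0.17362769  0.134     ] [ 0.71378513 -0.24240043  0.134     ] yaw -0.11336944559862155 0.0692170715066686
low [array([ 0.60995452, -0.16535932,  0.038     ]), array([ 0.60374855, -0.23065203,  0.038     ])] 0.06558698533170164
yaw axis -0.0900444924368451 len 0.11129964820503631 expect .115
[[ 83.56067624  33.0543633 ]
 [102.03858639 181.76486749]] [[140.88945422  57.36927732]
 [152.88592973 164.34911451]]
t 2.3 pos [ 0.4959 -0.1986  0.3527] rv [-3.063 -0.075 -0.648] shift [ -37.9 -348.4   74.9] turn [ 0.    -0.417  0.001] F [-0.2  0.3  0.4] open 0.0854 ff 0.0
```

```bash
python3 -m pendant '[[-1,0,-43,0,0,-0.14,0],[-1,0,-43,0,0,-0.14,0],[-1,0,-43,0,0,-0.137,0],[-1,7,-43,20,0,0,0],[-1,7,-43,20,0,0,0],[-1,7,-44,20,0,0,0],[-1,7,-44,20,0,0,0],[-1,7,-44,20,0,0,0]]'
python3 -m pendant '[[-1,0,0,0,0,0,0],[-1,0,0,0,0,0,0]]'
python3 - <<'E'
from h import *
import cv2,pickle
p=vision.camera_params("wrist");im=vision.snapshot("wrist")
pickle.dump(p,open("w3.pkl","wb"))
cv2.imwrite("pics/w3.png",im)
q=[.5543,.1510,.04795,.0586];k=world(q,lid(q[3],[[-.115,0,.044]]))[0]
print(proj(p,[k+[0,0,.008]]))
plan(k+[0,0,.006],tool([0,0,-1],.048))
E
```

```text
time: 3.1
ee_pos: [0.5148, 0.1521, 0.2516]
eef_rot: [3.138, 0.076, 0.002]
wrist_force: [1.3, -1.0, -0.1]
opening: 0.0855
finger_force: 0.0
time: 3.3
ee_pos: [0.5147, 0.1507, 0.2518]
eef_rot: [3.139, 0.079, 0.001]
wrist_force: [0.5, -1.4, 0.3]
opening: 0.0852
finger_force: 0.0
[[288.29932283 231.38973309]]
t 3.35 pos [0.5149 0.1499 0.2525] rv [3.139e+00 7.700e-02 3.000e-03] shift [-0.5  0.6 77.9] turn [ 0.001 -0.002  0.001] F [ 0.2 -0.4 -0.5] open 0.0853 ff 0.0
```

View pics/w3.png

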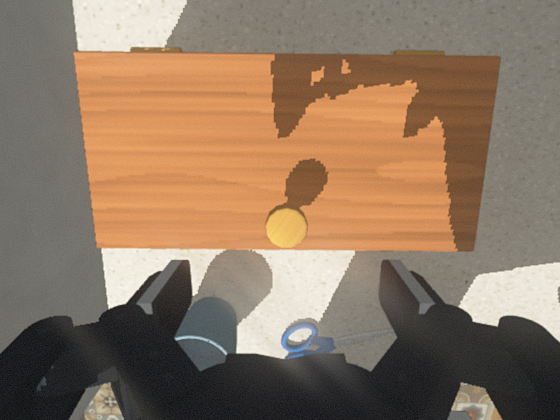

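The wrist picture shows the knob head at (287,228), predicted (288,231), so it's about 2 mm farther ahead. The tool is lined up; I'll go down and grip.

```bash
python3 -m pendant '[[-1,1,0,40,0,0,0],[-1,1,0,38,0,0,0],[-1,0,0,0,0,0,0],[1,0,0,0,0,0,0],[1,0,0,0,0,0,0],[1,0,0,0,0,0,0],[1,0,0,0,0,0,0],[1,0,0,0,0,0,0]]' 50
python3 - <<'E'
from h import *
s=manip.sense();plan([.5146,.149,.1747],tool([0,0,-1],.048))
q=[.5543,.1510,.04795]
h=world(q,[[.0725,0,.118]])[0]; 
d=s["ee_pos"]-[0,0,.006]-h; r=np.hypot(np.hypot(*d[:2]),d[2]);print("r",r,"expect .1231")
# arc in tool x (forward) and z (down), tool kept vertical, from a0
a0=.0586
P=lambda a:np.array([-.115*np.cos(a)+.044*np.sin(a),.115*np.sin(a)+.044*np.cos(a)])*1000
A=np.linspace(a0,1.9,19)
D=np.diff([P(a) for a in A],axis=0);print(np.c_[A[1:],D[:,0],-D[:,1]].round(1).tolist())
E
```

```text
time: 4.15
ee_pos: [0.5168, 0.1502, 0.1752]
eef_rot: [-3.14, -0.075, -0.006]
wrist_force: [-1.3, 1.3, 1.2]
opening: 0.026
finger_force: 49.0
t 4.15 pos [0.5168 0.1502 0.1752] rv [-3.14  -0.075 -0.006] shift [-2.2  1.   0.5] turn [-0.    -0.004 -0.   ] F [-1.3  1.3  1.2] open 0.026 ff 48.963908024484226
r 0.12133499361634749 expect .1231
[[0.2, 5.8, -11.2], [0.3, 6.9, -10.5], [0.4, 7.9, -9.8], [0.5, 8.9, -8.9], [0.6, 9.7, -8.0], [0.7, 10.5, -6.9], [0.8, 11.2, -5.8], [0.9, 11.7, -4.7], [1.0, 12.1, -3.4], [1.1, 12.4, -2.2], [1.2, 12.6, -0.9], [1.3, 12.6, 0.4], [1.4, 12.5, 1.7], [1.5, 12.2, 2.9], [1.6, 11.9, 4.2], [1.7, 11.4, 5.4], [1.8, 10.8, 6.5], [1.9, 10.1, 7.6]]
```

```bash
python3 -m pendant '[[1,5.8,0,-11.2,0,0,0],[1,6.9,0,-10.5,0,0,0],[1,7.9,0,-9.8,0,0,0],[1,8.9,0,-8.9,0,0,0],[1,9.7,0,-8,0,0,0],[1,10.5,0,-6.9,0,0,0],[1,11.2,0,-5.8,0,0,0],[1,11.7,0,-4.7,0,0,0]]'
python3 -m pendant '[[1,12.1,0,-3.4,0,0,0],[1,12.4,0,-2.2,0,0,0],[1,12.6,0,-0.9,0,0,0],[1,12.6,0,0.4,0,0,0]]'
python3 - <<'E'
from h import *
plan([.5146,.149,.1747],tool([0,0,-1],.048))
E
```

```text
time: 4.95
ee_pos: [0.5897, 0.1531, 0.2413]
eef_rot: [3.14, 0.075, 0.004]
wrist_force: [-2.7, -0.6, -6.2]
opening: 0.0256
finger_force: 49.7
time: 5.35
ee_pos: [0.6394, 0.1551, 0.2477]
eef_rot: [3.14, 0.074, 0.004]
wrist_force: [-4.1, -2.6, -1.7]
opening: 0.0263
finger_force: 50.0
t 5.35 pos [0.6394 0.1551 0.2477] rv [3.14  0.074 0.004] shift [-125.2    0.2   72.7] turn [ 0.001 -0.003 -0.001] F [-4.1 -2.6 -1.7] open 0.0263 ff 50.01123344991356
```

```bash
python3 -m pendant '[[1,12.5,0,1.7,0,0,0],[1,12.2,0,2.9,0,0,0],[1,11.9,0,4.2,0,0,0],[1,11.4,0,5.4,0,0,0]]'
python3 -m pendant '[[1,10.8,0,6.5,0,0,0],[1,7,0,5.2,0,0,0],[1,0,0,0,0,0,0]]'
python3 - <<'E'
from h import *
import cv2
s=manip.sense();plan([.5146,.149,.1747],tool([0,0,-1],.048));print(s["qpos"].round(2))
h=world([.5543,.1510,.04795],[[.0725,0,.118]])[0];d=s["ee_pos"]-[0,0,.006]-h
print("lid",np.arctan2(d[2],-np.hypot(d[0],d[1])*np.sign(d[0]))-np.arctan2(.044,.115))
im=vision.snapshot("scene");cv2.imwrite("pics/s4.png",cv2.resize(im[130:290,140:340],None,fx=3.6,fy=3.6))
E
```

```text
time: 5.75
ee_pos: [0.6877, 0.1571, 0.234]
eef_rot: [3.14, 0.074, 0.006]
wrist_force: [-2.6, -5.4, 2.1]
opening: 0.0261
finger_force: 50.5
time: 6.05
ee_pos: [0.7061, 0.1578, 0.2221]
eef_rot: [3.14, 0.073, 0.01]
wrist_force: [2.7, -5.0, 3.2]
opening: 0.0257
finger_force: 50.8
t 6.05 pos [0.7061 0.1578 0.2221] rv [3.14  0.073 0.01 ] shift [-192.    -0.2   46.3] turn [ 0.001 -0.006 -0.001] F [ 2.7 -5.   3.2] open 0.0257 ff 50.81025694426273
[ 0.17  0.73  0.97 -0.    1.44  1.69]
lid 1.8862345370108018
```

View pics/s4.png

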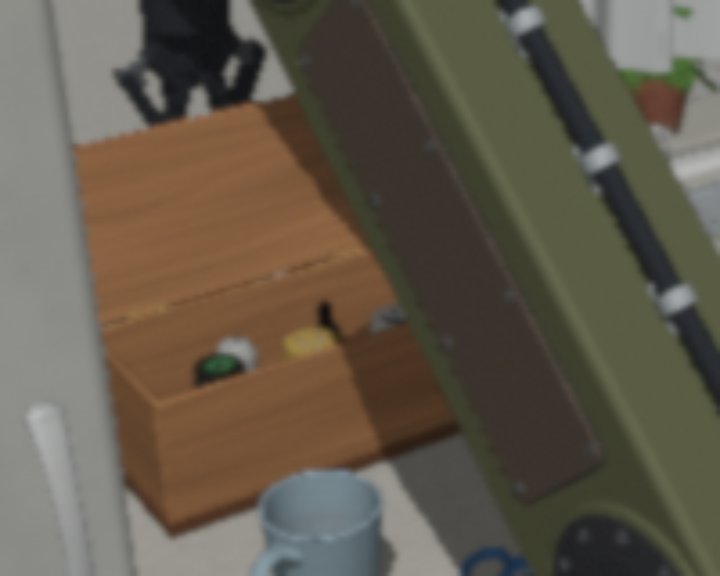

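The scene picture shows the lid leaning back past upright. The yellow cap at (310,340) is in the front-middle well, with black on the left, white behind it and the amber dropper to the right-rear. Next: release, rise, back off.

```bash
python3 -m pendant '[[-1,0,0,0,0,0,0],[-1,0,0,0,0,0,0],[-1,0,0,0,0,0,0],[-1,0,0,-30,0,0,0],[-1,0,0,-45,0,0,0],[-1,0,0,-45,0,0,0],[-1,0,0,-20,0,0,0]]'
python3 -m pendant '[[-1,-46,0,0,0,0,0],[-1,-46,0,0,0,0,0],[-1,-46,0,10,0,0,0],[-1,-46,0,30,0,0,0],[-1,0,0,0,0,0,0],[-1,0,0,0,0,0,0]]'
python3 - <<'E'
from h import *
import cv2,pickle
p=vision.camera_params("wrist");im=vision.snapshot("wrist");pickle.dump(p,open("w5.pkl","wb"));cv2.imwrite("pics/w5.png",im)
q=[.5543,.1510,.04795]
print(proj(p,world(q,[[-.032,0,.107],[-.032,.08,.107],[-.032,-.08,.107]])).round(1))
hsv=cv2.cvtColor(im,cv2.COLOR_BGR2HSV);m=cv2.inRange(hsv,(20,110,90),(34,255,255));n,_,st,c=cv2.connectedComponentsWithStats(m)
print([(st[i].tolist(),c[i].round(1).tolist()) for i in range(1,n) if st[i,4]>150])
plan(world(q,[[-.032,0,.2]])[0],tool([0,0,-1],.048))
E
```

```text
time: 6.8
ee_pos: [0.704, 0.1591, 0.3666]
eef_rot: [-3.14, -0.075, -0.015]
wrist_force: [0.1, -0.4, 0.3]
opening: 0.0854
finger_force: 0.0
time: 7.4
ee_pos: [0.5314, 0.1509, 0.3242]
eef_rot: [-3.14, -0.076, -0.006]
wrist_force: [0.5, -0.6, 1.0]
opening: 0.0852
finger_force: 0.0
[[286.5 194.5]
 [212.7 194.4]
 [360.4 194.5]]
[([265, 171, 41, 42, 1076], [285.1, 190.5]), ([519, 269, 41, 46, 1488], [540.9, 291.6])]
t 7.45 pos [0.5326 0.151  0.3251] rv [-3.14  -0.075 -0.009] shift [-11.1   1.1 125.1] turn [-0.    -0.006 -0.   ] F [-0.1  1.   0.3] open 0.0856 ff 0.0
```

View pics/w5.png

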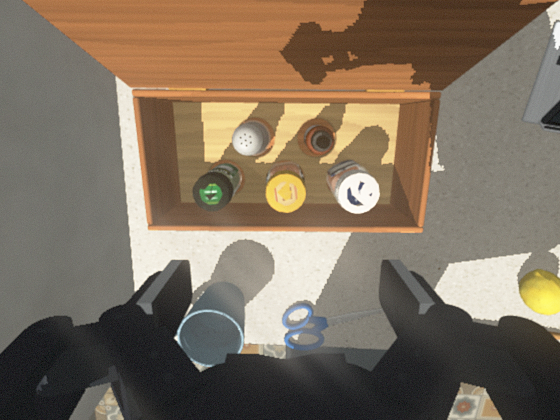

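The wrist picture shows five jars, with the yellow cap at (285.5,192) in the front-middle well, 2 mm ahead of the model. I'll go down with the fingers partly closed.

```bash
python3 -m pendant '[[-0.5,-8,0,40,0,0,0],[-0.5,0,0,40,0,0,0],[-0.5,0,0,40,0,0,0],[-0.5,0,0,35,0,0,0],[-0.5,0,0,0,0,0,0],[-0.5,0,0,0,0,0,0]]' 60
python3 - <<'E'
from h import *
plan(world([.5543,.1510,.04795],[[-.030,.001,.101]])[0],tool([0,0,-1],.048))
E
```

```text
time: 8.05
ee_pos: [0.5259, 0.1506, 0.1701]
eef_rot: [-3.14, -0.075, -0.007]
wrist_force: [-0.2, -0.3, 1.4]
opening: 0.0637
finger_force: 0.0
t 8.05 pos [0.5259 0.1506 0.1701] rv [-3.14  -0.075 -0.007] shift [-2.   0.  69.1] turn [-0.    -0.005 -0.   ] F [-0.2 -0.3  1.4] open 0.0637 ff 0.0
```

```bash
python3 -m pendant '[[-0.5,-2,0,30,0,0.005,0],[-0.5,0,0,39,0,0,0],[-0.5,0,0,0,0,0,0],[1,0,0,0,0,0,0],[1,0,0,0,0,0,0],[1,0,0,0,0,0,0],[1,0,0,0,0,0,0],[1,0,0,0,0,0,0]]' 60
python3 - <<'E'
from h import *
plan(world([.5543,.1510,.04795],[[-.030,.001,.101]])[0],tool([0,0,-1],.048))
E
```

```text
time: 8.85
ee_pos: [0.5245, 0.1507, 0.1028]
eef_rot: [-3.139, -0.075, -0.021]
wrist_force: [0.6, -0.6, 8.9]
opening: 0.0425
finger_force: 61.2
t 8.85 pos [0.5245 0.1507 0.1028] rv [-3.139 -0.075 -0.021] shift [-0.2  0.1  1.8] turn [-0.001 -0.013 -0.   ] F [ 0.6 -0.6  8.9] open 0.0425 ff 61.16234355024062
```

```bash
python3 -m pendant '[[1,0,0,-15,0,0,0],[1,0,0,-25,0,0,0],[1,0,0,-35,0,0,0],[1,0,0,-40,0,0,0],[1,0,0,-45,0,0,0],[1,0,0,-40,0,0,0],[1,0,0,0,0,0,0],[1,0,0,0,0,0,0]]'
python3 - <<'E'
from h import *
import cv2
n=np.array([-np.sin(np.radians(40))*np.cos(-.1),-np.sin(np.radians(40))*np.sin(-.1),np.cos(np.radians(40))])
C=np.array([.7102,-.2071,.127]);print("n",n)
plan(C+n*.19,tool(-n,-.1))
im=vision.snapshot("wrist");cv2.imwrite("pics/w6.png",im)
im=vision.snapshot("scene");cv2.imwrite("pics/s6.png",cv2.resize(im[90:290,140:340],None,fx=3,fy=3))
E
```

```text
time: 9.65
ee_pos: [0.5211, 0.1503, 0.3013]
eef_rot: [-3.14, -0.075, -0.017]
wrist_force: [-0.6, -0.0, -2.4]
opening: 0.0427
finger_force: 60.9
n [-0.63957635  0.06417168  0.76604444]
t 9.65 pos [0.5211 0.1503 0.3013] rv [-3.14  -0.075 -0.017] shift [ 50.7 348.1  29.1] turn [-0.053  0.686  0.141] F [-0.6 -0.  -2.4] open 0.0427 ff 60.93102431099396
```

View pics/w6.png

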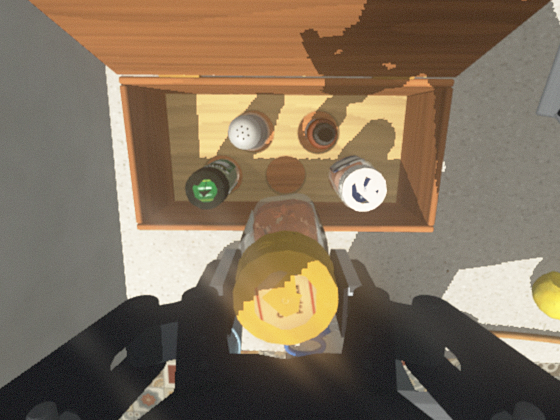

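The wrist picture shows the jar held by its cap and out of its well (empty at 285,175). Cap centre is about (285.5,288), the far edge of the bottom is at about row 197, and the other jars are in place. Next I compare with the ideal in-hand pose.

Run:
```python
from h import *
import cv2
s=manip.sense();p=vision.camera_params("wrist");R=Ro.from_rotvec(s["eef_rot"]);t=np.linspace(0,2*np.pi,73)
circ=lambda z,r:proj(p,s["ee_pos"]+R.apply(np.c_[r*np.cos(t),r*np.sin(t),0*t+z]))
for nm,z in(("cap",-.0042),("bot",.0958)):
    c=circ(z,.0225);print(nm,"rows",c[:,1].min(),c[:,1].max(),"cols",c[:,0].min(),c[:,0].max())
im=cv2.imread("pics/w6.png");hsv=cv2.cvtColor(im,cv2.COLOR_BGR2HSV);m=cv2.inRange(hsv,(18,120,90),(36,255,255));m[:, :220]=0;m[:,350:]=0;m[:190]=0
ys,xs=np.nonzero(m);print("yellow",np.percentile(ys,[.5,99.5]),np.percentile(xs,[.5,99.5]))
print([(y,im[y,285].tolist()) for y in range(186,214,2)])
```

```text
cap rows 247.3125804155514 345.9213789405379 cols 230.81750023916325 342.3508287766398
bot rows 189.94117570400272 250.48431805561995 cols 254.07451842885874 317.74950283822403
yellow [233. 342.] [235. 337.]
[(186, [62, 92, 125]), (188, [53, 85, 125]), (190, [59, 91, 125]), (192, [58, 90, 125]), (194, [78, 100, 118]), (196, [101, 122, 135]), (198, [102, 129, 142]), (200, [81, 101, 122]), (202, [73, 91, 121]), (204, [72, 96, 126]), (206, [77, 101, 133]), (208, [76, 98, 143]), (210, [74, 101, 143]), (212, [73, 99, 137])]
```

```bash
python3 -m pendant '[[1,3,20,0,0,0,0],[1,6,40,0,0,0,0],[1,7,48,0,0,0,0],[1,7,48,5,0,0,0],[1,7,48,5,0,0,0],[1,7,48,5,0,0,0],[1,7,48,5,0,0,0],[1,4,35,0,0,0,0]]'
python3 -m pendant '[[1,1,13,0,-0.007,0.09,0.018],[1,0,0,0,-0.011,0.14,0.028],[1,0,0,0,-0.011,0.14,0.028],[1,0,0,0,-0.011,0.14,0.028],[1,0,0,0,-0.009,0.11,0.024],[1,0,0,0,-0.005,0.065,0.014],[1,0,0,0,0,0,0],[1,0,0,0,0,0,0]]'
python3 - <<'E'
from h import *
n=np.array([-.63957635,.06417168,.76604444]);C=np.array([.7102,-.2071,.127])
plan(C+n*.196,tool(-n,-.1));print(manip.sense()["qpos"].round(2))
E
```

```text
time: 10.55
ee_pos: [0.5848, -0.1848, 0.2776]
eef_rot: [-3.139, -0.073, -0.007]
wrist_force: [-0.5, 0.8, -0.8]
opening: 0.0426
finger_force: 61.0
time: 11.35
ee_pos: [0.5867, -0.195, 0.2793]
eef_rot: [2.92, -0.143, 1.052]
wrist_force: [0.7, -0.1, -0.0]
opening: 0.0428
finger_force: 61.0
t 11.35 pos [ 0.5867 -0.195   0.2793] rv [ 2.92  -0.143  1.052] shift [-2.9 -0.2  0.5] turn [0.    0.007 0.002] F [ 0.7 -0.1 -0. ] open 0.0428 ff 60.97534944943618
[-0.46  0.18  1.74  0.41  0.6   0.95]
```

```bash
python3 -m pendant '[[1,-3,0,0,0,0.007,0],[1,0,0,0,0,0,0],[1,0,0,0,0,0,0]]'
python3 - <<'E'
from h import *
import cv2
n=np.array([-.63957635,.06417168,.76604444]);C=np.array([.7102,-.2071,.127])
plan(C+n*.196,tool(-n,-.1))
s=manip.sense();p=vision.camera_params("wrist");im=vision.snapshot("wrist");R=Ro.from_rotvec(s["eef_rot"]);t=np.linspace(0,2*np.pi,73)
circ=lambda p,z,r:proj(p,s["ee_pos"]+R.apply(np.c_[r*np.cos(t),r*np.sin(t),0*t+z]))
def yel(im,box):
    h=cv2.cvtColor(im,cv2.COLOR_BGR2HSV);m=cv2.inRange(h,(18,120,70),(36,255,255));k=np.zeros_like(m);x0,x1,y0,y1=box;k[y0:y1,x0:x1]=m[y0:y1,x0:x1]
    ys,xs=np.nonzero(k);return len(xs),np.percentile(xs,[.5,99.5]),np.percentile(ys,[.5,99.5])
print("wrist yellow",yel(im,(220,350,190,360)))
for r in(.0215,.0225):
    c=np.r_[circ(p,-.004,r),circ(p,.016,r)];print(" pred",r,c[:,0].min(),c[:,0].max(),c[:,1].min(),c[:,1].max())
    c=circ(p,.0958,r);print("  bottom rowmin",c[:,1].min(),"cols",c[:,0].min(),c[:,0].max())
g=im.astype(int)
for col in(275,285,295):print(col,[(y,g[y,col].tolist()) for y in range(184,206,2)])
for nm in("top","scene"):
    q=vision.camera_params(nm);I=vision.snapshot(nm);cv2.imwrite(f"pics/{nm}9.png",I)
    c=np.r_[circ(q,-.004,.0225),circ(q,.016,.0225)];b=[int(v) for v in(c[:,0].min()-12,c[:,0].max()+12,c[:,1].min()-12,c[:,1].max()+12)]
    print(nm,"pred",c.min(0),c.max(0),"yellow",yel(I,b))
E
```

```text
time: 11.65
ee_pos: [0.5847, -0.1947, 0.2778]
eef_rot: [2.914, -0.143, 1.065]
wrist_force: [0.9, -0.5, -1.1]
opening: 0.0427
finger_force: 61.0
t 11.65 pos [ 0.5847 -0.1947  0.2778] rv [ 2.914 -0.143  1.065] shift [-0.3 -0.2  0.6] turn [ 0.001 -0.003  0.002] F [ 0.9 -0.5 -1.1] open 0.0427 ff 60.974967049551196
wrist yellow (7416, array([235., 336.]), array([233., 342.]))
 pred 0.0215 233.4490888954365 340.19399829617356 230.68338426279539 343.04689503500435
  bottom rowmin 190.73040197708468 cols 255.60098574368263 316.5593838451833
 pred 0.0225 230.95641319951045 342.68726711307636 228.56240253672001 345.04519694032183
  bottom rowmin 189.30678162298352 cols 254.18330990761936 317.9769823405012
275 [(184, [79, 87, 89]), (186, [83, 88, 93]), (188, [81, 86, 89]), (190, [81, 87, 90]), (192, [78, 84, 87]), (194, [79, 85, 88]), (196, [119, 121, 113]), (198, [127, 134, 127]), (200, [122, 127, 129]), (202, [101, 118, 144]), (204, [98, 115, 145])]
285 [(184, [82, 89, 89]), (186, [88, 93, 95]), (188, [157, 155, 151]), (190, [76, 73, 79]), (192, [94, 91, 94]), (194, [135, 135, 136]), (196, [1
[... 481 characters left out ...]
)Traceback (most recent call last):
  File "<stdin>", line 19, in <module>
  File "<stdin>", line 9, in yel
    return _quantile_unchecked(
        a, q, axis, out, overwrite_input, method, keepdims, weights)
    return _ureduce(a,
                    func=_quantile_ureduce_func,
    ...<5 lines>...
                    overwrite_input=overwrite_input,
                    method=method)
    r = func(a, **kwargs)
    result = _quantile(arr,
                       quantiles=q,
    ...<2 lines>...
                       out=out,
                       weights=wgt)
    previous = arr[previous_indexes]
               ~~~^^^^^^^^^^^^^^^^^^
IndexError: index 0 is out of bounds for axis 0 with size 0
```

Run:
```python
from h import *
import cv2
s=manip.sense();p=vision.camera_params("wrist");im=vision.snapshot("wrist");R=Ro.from_rotvec(s["eef_rot"])
print("cam pred",proj(p,[.7102,-.2071,.127]),"axis@196",proj(p,s["ee_pos"]+R.apply([0,0,.196])))
g=cv2.cvtColor(im,cv2.COLOR_BGR2GRAY)
print(g[180:198,274:300])
for y in(205,215,225):  # jar side edges: gradient peaks
    d=np.abs(np.diff(cv2.GaussianBlur(g,(3,3),0)[y].astype(int)));print(y,[(x,int(d[x])) for x in range(235,336) if d[x]>12])
```

```text
cam pred [[285.40025411 190.26198245]] axis@196 [[285.79864871 189.43933498]]
[[ 95  94  95  90  91  94  99  92  97  95  95  92  92  94  96  96  96  99
   97  93  95  91  91  95  95  95]
 [106 103 104 107 106 105 104 105 105 100 101 102 106 103 104 103  97 102
  102 103 101 103  98 102 100 101]
 [112 114 113 110 111 112 107 111 109 109 107 109 105 103 108 107 102 107
  106 107 103 105 110 104 101 104]
 [105 103 102 105 104 100 101 102 100 106 102 100 103 101  98 103  98  98
  100  95  96  99  96  96  95  95]
 [ 87  89  93  85  80  86  87  86  85  84  87  83  83  83  87  84  82  81
   85  81  83  82  79  76  85  84]
 [ 85  88  89  89  86  83  89  81  88  85  81  84  81  83  82  83  82  85
   85  77  82  82  79  79  81  72]
 [ 83  88  83  86  90  87  89  85  83  84  86  86  87  82  84  83  80  82
   84  81  78  76  80  82  84  74]
 [ 92  89  88  88  85  87  85  84  88  93 125 150 145 116  91  82  83  83
   78  82  79  79  77  72  78  70]
 [ 84  82  87  81  88  82  83  85 101 126 143 161 156 151 131  93  80  83
   83  79  70  77  75  79  79  72]
 [ 91  81  85  87  89  78  84  86 127 138
[... 596 characters left out ...]
108 103 100 101]
 [ 95  95 104 104  99 103 103 110 101 104 108 110 113 112 122 114 117 108
  109 106 108 107 107 107 106 105]
 [116 116 117 122 121 122 127 127 129 131 125 122 129 128 130 128 119 112
  112 112 115 113 114 111 103 103]
 [132 131 133 129 130 128 130 129 129 131 128 128 129 128 128 118 116 113
  111 109 109 109 107 109 111 109]]
205 [(249, 20), (250, 51), (251, 49), (252, 17), (255, 17), (256, 18), (311, 14), (313, 27), (314, 22), (318, 13), (319, 25), (320, 20)]
215 [(248, 28), (249, 44), (250, 21), (314, 13), (316, 21), (317, 22), (319, 17), (320, 23), (321, 13), (329, 36), (330, 31), (331, 15), (332, 40), (333, 23)]
225 [(244, 31), (245, 40), (246, 19), (320, 20), (322, 13)]
```

Run:
```python
from h import *
from scipy.optimize import least_squares
from scipy.spatial import ConvexHull
s=manip.sense();p=vision.camera_params("wrist");R=Ro.from_rotvec(s["eef_rot"]);t=np.linspace(0,2*np.pi,361)
def meas(v,pr=0):
    bx,by,ch=v; pts=[]
    for z,r in((.0225*0+.035,.0225),(.0958-max(ch,0),.0225),(.0958,.0225-max(ch,0))):
        k=z/.0958; pts.append(np.c_[r*np.cos(t)+bx*k,r*np.sin(t)+by*k,0*t+z])
    u=proj(p,s["ee_pos"]+R.apply(np.vstack(pts)));h=u[ConvexHull(u).vertices]
    h=np.r_[h,h[:1]]
    def cross(ax,val):
        o=[]
        for a,b in zip(h[:-1],h[1:]):
            if (a[ax]-val)*(b[ax]-val)<0:o.append(a[1-ax]+(b[1-ax]-a[1-ax])*(val-a[ax])/(b[ax]-a[ax]))
        return min(o),max(o)
    return np.r_[cross(1,205),cross(1,215),cross(1,225),cross(0,275)[0],cross(0,285)[0],cross(0,297)[0]]
ob=np.array([251,319.5,249.3,320.5,245.3,321.5,195,194.3,192.5])
print(meas([0,0,0]).round(1),meas([0,0,.003]).round(1))
for ch in(0,.002,.003):
    o=least_squares(lambda v:meas([v[0],v[1],ch])-ob,[0,0],loss="soft_l1",diff_step=1e-3,x_scale=.001);print(ch,o.x,o.cost,(meas([*o.x,ch])-ob).round(1))
```

```text
[258.2 314.1 254.3 318.1 251.1 321.4 191.2 189.3 191.1] [258.5 313.7 254.3 318.1 251.1 321.4 192.2 190.3 192.1]
0 [-0.00017528 -0.0013993 ] 28.440361252301543 [ 5.3 -7.6  3.2 -4.4  4.3 -1.7 -4.2 -4.7 -0.3]
0.002 [ 0.00036206 -0.00169154] 27.4012818767245 [ 4.7 -7.7  2.5 -4.5  3.8 -1.8 -4.4 -4.8 -0.3]
0.003 [ 0.00060477 -0.00172386] 26.87455047641407 [ 4.6 -7.7  2.4 -4.4  3.7 -1.7 -4.4 -4.8 -0.3]
```

```bash
python3 -m pendant '[[1,0,0,0,0,0,0],[1,0,0,0,0,0,0],[1,0,0,0,0,0,0]]'; python3 -c "
from station import ticket;print(ticket.finish_job())"
```

```text
time: 12.15
ee_pos: [0.5845, -0.1948, 0.278]
eef_rot: [2.914, -0.144, 1.066]
wrist_force: [-0.5, -0.1, -2.2]
opening: 0.0428
finger_force: 61.0
the job is handed in; nothing more can be done
None
```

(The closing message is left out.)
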